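# Vent a toner cartridge under its bayonet cap

### The arm

A 6-joint arm with a two-finger parallel gripper is mounted at the origin on a cart in front of the work surface, level with it; the furniture and walls round the work are solid. World frame = base frame: x ahead of the robot, y to its left, z up, the work surface at z = 0. Lengths are in m, angles in rad, forces in N, time in s.
With the tool pointing down it reaches from about 0.375 to 0.825 m from the base axis. Payload 5.5 kg.
Tool frame: the origin (TCP) lies where the fingers leave the gripper's body, on its centre line; the fingertips stand 73 mm ahead of it and the grasp point (between the pads) lies 54 mm ahead of it; z points along the fingers, y is the line along which they close (so a half turn about z gives the same grasp; the last joint's range is limited). The gripper opens to 85 mm and grips with 20 to 120 N. Pads are 22 mm wide; open, the fingers measure 114 mm over their backs; the gripper's body (76 mm by 85 mm) begins 54 mm behind the grasp point. The pads swing forward as they close: fully open they stand 13 mm farther back than shut.
Start: joints at [-1.168, 0.314, -0.047, 1.21, 0, 1.571], TCP at [0.235, -0.552, 0.304] pointing down, gripper open.
Joint ranges: [-2.67, 2.67], [-0.69, 1.73], [-1.03, 1.25], [-2.08, 2.16], [-1.42, 1.45], [-3.14, 3.14]. Speed limits (rad/s): [2.39, 2.39, 3.01, 3.14, 3.14, 3.14].

### API

Orientations are given as a unit quaternion [x, y, z, w].
In Python, from station import ctrl, grab_frame, camera_info, order gives the robot as it stands.
- The arm moves only by the tool send_rows, never from a script. Its argument "increments" is a list of rows, each an object with "delta_pos": the shift along the tool's x, y, z in mm, a list of three; "roll": the turn about the tool's z in degrees; "claw": the opening, from 0 (shut) to 1 (fully open). In form: [{"delta_pos": [tx, ty, tz], "roll": roll, "claw": claw}, ...]. A call has 1 to 5 rows; each row is the pose to reach, as a shift and turn from the pose commanded when the call began, along the tool's axes at that moment; what a row does not reach only later rows make up. A row lasts 1/10 s, in which the tool goes at most 50 mm and 8.59 degrees, less where a joint would pass 70% of its speed; a pose out of reach is approached as far as the arm can. A call with a gripper value outside its range is refused whole. The fingers move at their own pace and stop on an object; "newtons" is the grip in N (left out, the last holds). Time passes only in rows, so rows that repeat a pose let the fingers close. It gives the time, the measured TCP pose, the force, the opening and the grip force at its end, in the units of the state.
- ctrl.observe(): the state, without advancing time (a new reading comes with each control period).
- grab_frame(name): name is "scene" or "top" or "wrist"; returns the picture (480x640x3 uint8, red, green, blue); there is no depth.
- camera_info(name): a dict with "camera_matrix" (3x3 intrinsics, pixels), "k1" (the pictures are not rectified: a ray, as slopes to the right and down, at radius r is drawn at 1 + k1 r^2 times it, then the intrinsics apply), "world_from_camera" (4x4, takes a point from camera to world coordinates). Camera axes: x right, y down, z forward; pixel columns grow to the right and rows downward; lengths in m; the calibration is good to about 2 mm. A picture is of the moment at which its call begins: read the wrist's pose just before it. camera_info takes no time and is no camera call; for the wrist camera it gives the pose at the moment of the call.
- order.finish_job(): hands the job in; it is judged then, once.
The state is a dict: "time": time; "qpos": joint angles; "qvel": joint speeds; "joint_efforts": joint torques, N m; "tcp_pos": TCP position; "orientation": TCP orientation; "wrist_force": force on the tool from outside, world axes, zero at the start; "ft_torque": the same for the moment, N m; "gripper_width": finger opening in m; "grip_force": force on a finger pad.
Only numpy, scipy, OpenCV 4.12 (cv2) and the standard library are available. Lean on these libraries where they do the work, as an engineer would, in place of code of your own. Each camera call takes 0.05 s, during which the arm holds its last target. There are 200 camera calls.

### The job

Slide the toner cartridge fully home into the well of the refill station, neck up. Then put the white bayonet cap over it with its two lugs through the two slots until it sits fully down in the collar, and twist the cap clockwise (seen from above), against its return spring, to the green half-way mark at about 30 degrees; stop there, well short of the lock click. Finish still holding the cap in the gripper at that mark, since it springs back if let go, and leave the stapler, the sticky notes and the staple box alone.

Things in the scene. Friction and masses are not known exactly. Their poses are not given: they have to be found in the camera images.
- station: Fixed refill station: grey tower, 76 mm diameter, on a black foot (110 mm diameter); black dial ring (103 mm diameter, top at z = 67 mm); on top a white collar ring, top at z = 83 mm. Origin: centre of the underside, on the worktop; z up along the well's axis; the collar's two slots lie along +x and -x.
- well_floor (a point): Centre of the well's floor, 8 mm above the station's underside. The well is a round bore, 38.4 mm diameter, from here up to its mouth at z = 68 mm in the station's frame.
- collar_seat (a point): On the axis at the well's mouth (station z = 68 mm): the fully seated cap's underside rests here. Above it a blue flange (z = 78 to 83 mm) has a round opening, 52 mm diameter, with two slots 15 mm wide reaching 33.5 mm from the axis. Below the flange the lugs run in a channel 10 mm high, 33.5 mm radius; from the slots they turn clockwise only.
- half_mark (a point): Green half-way mark on the dial ring: 30 degrees clockwise (seen from above) of the +x slot, 44 mm from the axis; a second one lies opposite. White marks stand at the slots, red ones (locked) at 60 degrees. A sprung pawl (small red pin at the collar's side) makes the lock click: resistance grows from about 0.9 rad of cap turn, and it snaps over at about 1.0 rad.
- cartridge: Loose toner cartridge, standing upright: black cylinder with an orange band, 36 mm diameter, 58.5 mm high, foot chamfered 4 mm; on it an orange neck to grip, 22 mm diameter, up to z = 103 mm. About 0.16 kg. Origin: centre of the underside; z up. Fully home it stands on the well's floor and its neck rises 28 mm above the collar's top.
- cap: Loose white bayonet cap, upright, 0.08 kg. Origin: centre of underside. Hollow skirt, 48 mm diameter, open below (inside 38 mm wide, 47 mm high: goes over the neck), top at z = 52 mm. Grip bar on it along x: 46 long, 18 thick, z = 51 to 82 mm, red stripes. Two red lugs along +x and -x, 10 wide, z = 1 to 7 mm, 29 mm from axis plus 3 mm wide nub out to 31.5 mm. Either way round fits.
- drive (a joint): Sprung ring in the collar, pushed round by the cap's lugs. Radians, 0 at rest, growing as the cap turns clockwise seen from above; lags the cap's angle from the slots by about 0.09 rad (play). Its spring takes about 0.06 N m at 0.45 rad and turns the cap back if let go. The lock click comes at about 0.92.
- stapler: Black desk stapler lying at the left, 36 x 141 x 49 mm, origin under its centre. Bystander.
- sticky_notes: Yellow block of sticky notes, 50 x 50 x 24 mm, origin under its centre. Bystander.
- staple_box: Green card box of staples, 42 x 68 x 19 mm, origin under its centre. Bystander.
Mind the look-alikes: they are no part of the job. Leave any red or yellow look-alike of the cartridge alone. What is shaped like the cap but purple is not meant.

How it is judged:
By the outcome, as a careful person would: the job done as asked, in the order asked, and still so for the second after the job is handed in, while the arm keeps its last pose, push and grip.
It also fails if it takes over 58 s, if anything falls off the work surface, if the arm or the gripper's body presses on something with over 40 N, if the wrist force passes 120 N, or if a joint passes its speed limit or range.

## Working session

There is one attempt and no reset: what is moved stays moved. The work goes in short steps, Python scripts to look and compute and a tool call to move; the robot and the scene stay as the last step left them, time stands still between calls to the robot, and variables do not carry over. Pictures are saved under pics/ and viewed, at most 10 in all, crops included, and the job is handed in when it is done.

Besides the shell and the picture viewer there is one more tool, called by a JSON object that holds its "name" and its "arguments", one argument or row to a line. send_rows: Moves the arm, as the interface text tells. Its arguments: {"type":"object","properties":{"increments":{"type":"array"},"newtons":{"type":"number"}},"required":["increments"]}

```bash
ls; mkdir -p pics; python3 - <<'E'
from station import ctrl, grab_frame, camera_info
import cv2
s=ctrl.observe(); print(s)
for n in ("top","scene"):
    cv2.imwrite(f"pics/{n}0.png",grab_frame(n)[:,:,::-1]); print(n,camera_info(n))
E
```

```text
pics
{'time': 0.0, 'qpos': array([-1.16801661e+00,  3.14253165e-01, -4.80969845e-02,  1.21021604e+00,
        3.46265475e-05,  1.57078144e+00]), 'qvel': array([-0.00062473, -0.00067233,  0.00101944,  0.00054146, -0.00063115,
       -0.00095251]), 'joint_efforts': array([ 4.75272846e-04, -5.39587784e+01,  3.39754307e+01,  1.92840263e-02,
        6.10246275e-05,  2.70860049e-06]), 'tcp_pos': array([ 0.23501036, -0.5515493 ,  0.30301035]), 'orientation': array([ 9.79787639e-01,  2.00038494e-01, -1.60044377e-04, -8.70512075e-04]), 'wrist_force': array([ 0.52661835, -0.03728064, -0.26246374]), 'ft_torque': array([-0.04390037, -0.00920836, -0.01836024]), 'grip_force': 0.0, 'gripper_width': 0.08530956005282236}
top {'camera_matrix': array([[465.11873323,   0.        , 321.26995247],
       [  0.        , 465.11873323, 238.72555239],
       [  0.        ,   0.        ,   1.        ]]), 'k1': -0.10818173271941714, 'world_from_camera': array([[ 0.01984597, -0.99551623,  0.09248548,  0.39770342],
       [-0.99977953, -0.02039495, -0.0049944 ,  0.1745171 ],
       [ 0.00685824, -0.09236597, -0.99570151,  1.38646424],
       [ 0.        ,  0.        ,  0.        ,  1.        ]])}
scene {'camera_matrix': array([[452.3387558 ,   0.        , 326.06458348],
       [  0.        , 452.3387558 , 239.45098064],
       [  0.        ,   0.        ,   1.        ]]), 'k1': -0.042305621070791784, 'world_from_camera': array([[-0.68995779, -0.53732253,  0.4850183 , -0.01174106],
       [-0.72373465,  0.52402423, -0.44900642,  0.66646615],
       [-0.01290007, -0.66082002, -0.75043353,  0.90628348],
       [ 0.        ,  0.        ,  0.        ,  1.        ]])}
```

View pics/top0.png

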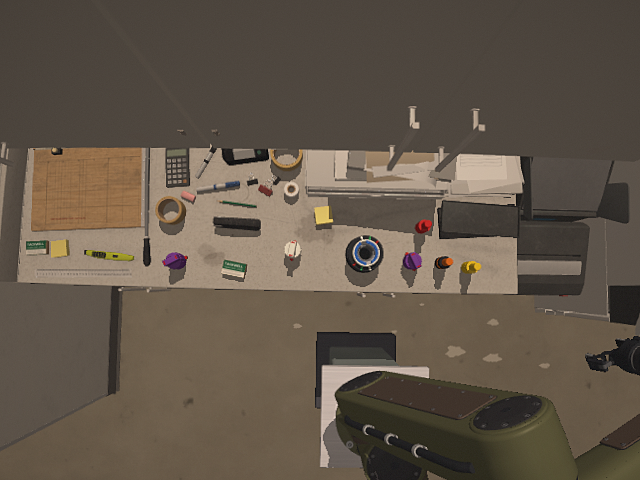

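View pics/scene0.png

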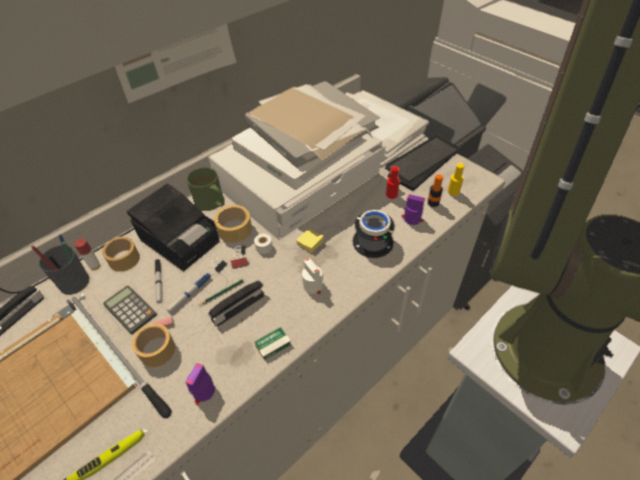

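The top view shows the station at about (364,254), the orange cartridge at (444,262) and the white cap at (292,250). The red, yellow and purple look-alikes stand nearby. The scene view agrees: station (374,232), cartridge (436,190), cap (312,278).

```bash
cat > h.py <<'E'
import numpy as np, cv2
from station import ctrl, grab_frame, camera_info
def ray(ci,uv):
    K=ci["camera_matrix"];d=((np.array(uv,float)-K[:2,2])/[K[0,0],K[1,1]]);r=np.linalg.norm(d);s=r
    for _ in range(30): s=r/(1+ci["k1"]*s*s)
    v=np.append(d*(s/r if r else 1),1);T=ci["world_from_camera"]
    return T[:3,3],T[:3,:3]@v
def at_z(ci,uv,z):
    o,v=ray(ci,uv);return o+v*(z-o[2])/v[2]
def proj(ci,P):
    T=ci["world_from_camera"];p=(np.array(P)-T[:3,3])@T[:3,:3];a=p[:2]/p[2];a=a*(1+ci["k1"]*(a@a))
    K=ci["camera_matrix"];return a*[K[0,0],K[1,1]]+K[:2,2]
E
python3 - <<'E'
from h import *
ct,cs=camera_info("top"),camera_info("scene")
print(at_z(ct,(364.5,253),.083),at_z(cs,(375,222),.083))
print(at_z(ct,(447,262),.103),at_z(cs,(438,177),.103))
print(at_z(ct,(292,249),.06),at_z(cs,(313,268),.07))
I=cv2.imread("pics/top0.png");J=cv2.imread("pics/scene0.png")
f=lambda I,u,v:cv2.resize(I[v-24:v+24,u-24:u+24],(264,264),interpolation=cv2.INTER_CUBIC)
cv2.imwrite("pics/c.png",np.vstack([np.hstack([f(I,364,254),f(I,444,262),f(I,292,250)]),np.hstack([f(J,374,232),f(J,436,190),f(J,312,278)])]))
E
```

```text
[0.48097131 0.04567138 0.083     ] [0.47688237 0.04579261 0.083     ]
[ 0.4589684  -0.18352863  0.103     ] [ 0.45916534 -0.18440499  0.103     ]
[0.48970841 0.25093009 0.06      ] [0.48576656 0.24924264 0.07      ]
```

View pics/c.png

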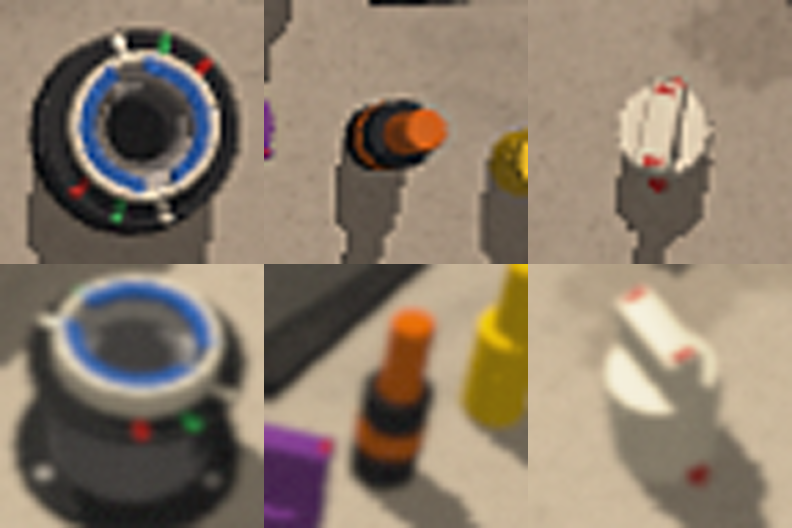

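Crops: the station's white marks are at about (118,42) and (165,212), so its slots lie about 12–15° left of world x. The cap's bar runs from (672,85) to (652,160), about −15°. The cartridge stands upright. Next I move over the cartridge for a wrist view.

```bash
python3 - <<'E'
from h import *
from scipy.spatial.transform import Rotation as R
s=ctrl.observe();c=camera_info("wrist")["world_from_camera"]
Rt=R.from_quat(s["orientation"]).as_matrix()
print(Rt,Rt.T@(c[:3,3]-s["tcp_pos"]),Rt.T@c[:3,:3],camera_info("wrist")["camera_matrix"])
print(Rt.T@(np.array([.459,-.184,.303])-s["tcp_pos"]))
E
```

```text
[[ 9.19978997e-01  3.91967291e-01 -5.36399880e-04]
 [ 3.91967656e-01 -9.19977996e-01  1.35772544e-03]
 [ 3.87078749e-05 -1.45933029e-03 -9.99998934e-01]] [ 0.07099697 -0.00017855 -0.06962597] [[ 1.19552346e-03 -9.60094956e-01 -2.79671675e-01]
 [ 9.99999076e-01  1.32895252e-03 -2.87473725e-04]
 [ 6.47672451e-04 -2.79671072e-01  9.60095658e-01]] [[368.92011034   0.         318.39313502]
 [  0.         368.92011034 243.99772561]
 [  0.           0.           1.        ]]
[ 0.35013203 -0.25042601  0.00052254]
```

{"name": "send_rows", "arguments": {
  "increments": [
    {"delta_pos":[40,-29,0],"roll":0,"claw":1},
    {"delta_pos":[80,-57,0],"roll":0,"claw":1},
    {"delta_pos":[120,-86,0],"roll":0,"claw":1},
    {"delta_pos":[160,-115,0],"roll":0,"claw":1},
    {"delta_pos":[200,-143,0],"roll":0,"claw":1}
  ]
}}

```text
time: 0.6
tcp_pos: [0.3635, -0.3401, 0.3036]
orientation: [0.98, 0.2, -0.0, -0.0]
wrist_force: [0.4, -0.0, 0.2]
gripper_width: 0.0853
grip_force: 0.0
```

{"name": "send_rows", "arguments": {
  "increments": [
    {"delta_pos":[40,-29,0],"roll":0,"claw":1},
    {"delta_pos":[80,-57,0],"roll":0,"claw":1},
    {"delta_pos":[120,-86,0],"roll":0,"claw":1},
    {"delta_pos":[145,-107,0],"roll":0,"claw":0.6},
    {"delta_pos":[145,-107,0],"roll":0,"claw":0.6}
  ]
}}

```text
time: 1.1
tcp_pos: [0.4558, -0.1835, 0.3036]
orientation: [0.979, 0.203, 0.0, -0.001]
wrist_force: [-0.9, -0.9, 0.1]
gripper_width: 0.0588
grip_force: 0.0
```

```bash
python3 - <<'E'
from h import *
s=ctrl.observe();c=camera_info("wrist");I=grab_frame("wrist")[:,:,::-1];cv2.imwrite("pics/w1.png",I)
print(s["time"],s["tcp_pos"],s["qpos"])
print(proj(c,[.459,-.184,.103]),at_z(c,proj(c,[.459,-.184,.103]),.103))
h=cv2.cvtColor(np.ascontiguousarray(I),cv2.COLOR_BGR2HSV);m=cv2.inRange(h,(5,170,80),(16,255,255))
n,l,st,ce=cv2.connectedComponentsWithStats(m)
for a,b in zip(st,ce):
    if a[4]>100: print(a,b)
E
```

```text
1.1 [ 0.45584674 -0.18349731  0.30358703] [-3.83350407e-01  1.10219796e-01 -3.02042850e-01  1.15904125e+00
  1.24578821e-03  2.35011595e+00]
[321.32298139 230.89515261] [ 0.459 -0.184  0.103]
[     0      0    640    480 306188] [319.47285981 239.55950592]
[309 193  34  15 129] [325.42635659 197.08527132]
[314 207  30  38 878] [328.3166287  225.79384966]
```

View pics/w1.png

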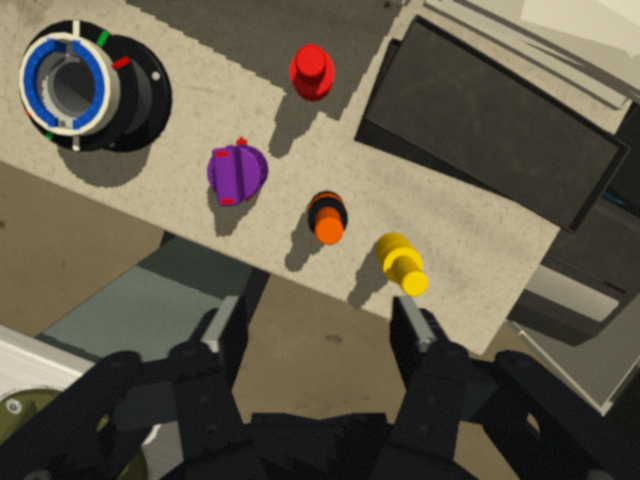

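The wrist view shows the neck's top disc at about (329,231), with the purple cap at (238,172) and the yellow look-alike at (415,283), both clear of the partly closed fingers. The station's slots are visible at (76,27) and (76,143).

```bash
python3 - <<'E'
from h import *
from scipy.spatial.transform import Rotation as R
s=ctrl.observe();c=camera_info("wrist")
p=at_z(c,(329,231),.103);print(p)
Rt=R.from_quat(s["orientation"]).as_matrix();print("tool delta",Rt.T@(p-s["tcp_pos"]),Rt[:,0])
print("purple",at_z(c,(240,165),.06),"yellow",at_z(c,(415,283),.1))
a,b=at_z(c,(76,27),.067),at_z(c,(76,143),.067);print("slots",a,b,(a+b)/2,np.degrees(np.arctan2(a[1]-b[1],a[0]-b[0])))
E
```

```text
[ 0.46032357 -0.19117888  0.103     ]
tool delta [0.00253721 0.00778474 0.20055449] [ 9.18412873e-01  3.95622804e-01 -6.25112998e-04]
purple [ 0.47343588 -0.10519794  0.06      ] yellow [ 0.44779236 -0.27210906  0.1       ]
slots [0.52502471 0.0517871  0.067     ] [0.43840279 0.02771813 0.067     ] [0.48171375 0.03975261 0.067     ] 15.528608728343622
```

```bash
python3 - <<'E'
from h import *
from scipy.spatial.transform import Rotation as R
s=ctrl.observe();c=camera_info("wrist");I=np.ascontiguousarray(grab_frame("wrist")[:,:,::-1]);print(s["time"],s["tcp_pos"],abs(s["qvel"]).max())
h=cv2.cvtColor(I,cv2.COLOR_BGR2HSV);m=cv2.inRange(h,(5,170,80),(16,255,255));n,l,st,ce=cv2.connectedComponentsWithStats(m)
for a in st[1:]:
    if a[4]>100: print(a)
    if a[4]>500:
        q=(a[0]+a[2]/2-.5,a[1]+a[3]-14.5);p=at_z(c,q,.103);print(q,p,"tool",R.from_quat(s["orientation"]).as_matrix().T@(p-s["tcp_pos"]))
cv2.imwrite("pics/w2.png",I)
E
```

```text
1.15 [ 0.45506529 -0.18506843  0.30355961] 0.04991100088008898
[308 191  34  15 129]
[312 205  30  38 873]
(np.float64(326.5), np.float64(228.5)) [ 0.46135328 -0.18866427  0.103     ] tool [0.00447775 0.00588267 0.20055415]
```

{"name": "send_rows", "arguments": {
  "increments": [
    {"delta_pos":[5,6,40],"roll":0,"claw":0.6},
    {"delta_pos":[5,6,85],"roll":0,"claw":0.6},
    {"delta_pos":[5,6,85],"roll":0,"claw":0.6},
    {"delta_pos":[5,6,85],"roll":0,"claw":0.6},
    {"delta_pos":[5,6,85],"roll":0,"claw":0.6}
  ]
}}

```text
time: 1.7
tcp_pos: [0.4624, -0.1915, 0.221]
orientation: [0.98, 0.199, 0.001, 0.001]
wrist_force: [-0.5, 0.3, -0.2]
gripper_width: 0.0514
grip_force: 0.0
```

```bash
python3 - <<'E'
from h import *
from scipy.spatial.transform import Rotation as R
s=ctrl.observe();c=camera_info("wrist");I=np.ascontiguousarray(grab_frame("wrist")[:,:,::-1]);print(s["time"],s["tcp_pos"],abs(s["qvel"]).max())
h=cv2.cvtColor(I,cv2.COLOR_BGR2HSV);m=cv2.inRange(h,(5,170,80),(16,255,255));n,l,st,ce=cv2.connectedComponentsWithStats(m)
for a in st[1:]:
    if a[4]>200: print(a)
    if a[4]>800:
        q=(a[0]+a[2]/2-.5,a[1]+a[3]-a[2]/2-.5);p=at_z(c,q,.103);print(q,p,"tool",R.from_quat(s["orientation"]).as_matrix().T@(p-s["tcp_pos"]))
cv2.imwrite("pics/w3.png",I)
E
```

```text
1.7 [ 0.46237506 -0.19145629  0.22099305] 0.012198993376122007
[291 213  47  21 259]
[ 294  234   40   58 1789]
(np.float64(313.5), np.float64(271.5)) [ 0.4622963 -0.1886335  0.103    ] tool [ 0.00081208 -0.00287113  0.11798912]
```

View pics/w3.png

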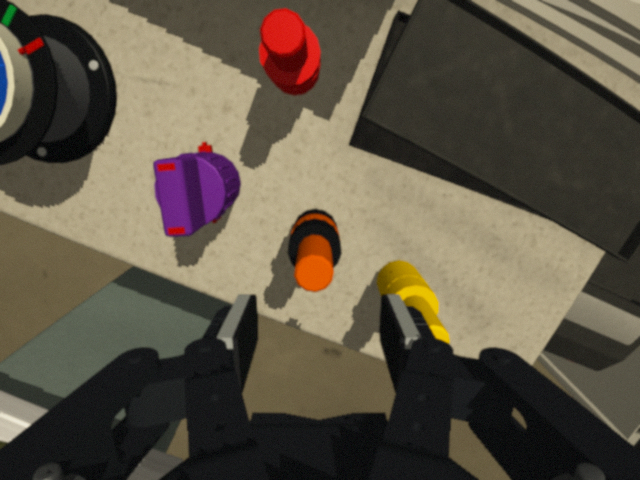

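The wrist view shows the neck's top at (314,272), between the fingers, with yellow and purple clear of them. I descend and grip high on the neck.

{"name": "send_rows", "arguments": {
  "increments": [
    {"delta_pos":[1,-3,20],"roll":0,"claw":0.6},
    {"delta_pos":[1,-3,45],"roll":0,"claw":0.6},
    {"delta_pos":[1,-3,70],"roll":0,"claw":0.6},
    {"delta_pos":[1,-3,70],"roll":0,"claw":0.6},
    {"delta_pos":[1,-3,70],"roll":0,"claw":0.4}
  ],
  "newtons": 50
}}

```text
time: 2.25
tcp_pos: [0.462, -0.1876, 0.1504]
orientation: [0.98, 0.2, 0.001, 0.0]
wrist_force: [-0.8, -0.7, 0.7]
gripper_width: 0.0378
grip_force: 0.0
```

{"name": "send_rows", "arguments": {
  "increments": [
    {"delta_pos":[0,0,0],"roll":0,"claw":0.2},
    {"delta_pos":[0,0,0],"roll":0,"claw":0},
    {"delta_pos":[0,0,0],"roll":0,"claw":0},
    {"delta_pos":[0,0,0],"roll":0,"claw":0},
    {"delta_pos":[0,0,0],"roll":0,"claw":0}
  ],
  "newtons": 50
}}

```text
time: 2.75
tcp_pos: [0.4628, -0.1879, 0.1511]
orientation: [0.98, 0.2, 0.002, 0.001]
wrist_force: [-0.3, -0.4, 7.1]
gripper_width: 0.0205
grip_force: 49.2
```

{"name": "send_rows", "arguments": {
  "increments": [
    {"delta_pos":[0,0,-40],"roll":0,"claw":0},
    {"delta_pos":[0,0,-80],"roll":0,"claw":0},
    {"delta_pos":[5,-15,-120],"roll":0,"claw":0},
    {"delta_pos":[15,-60,-120],"roll":0,"claw":0},
    {"delta_pos":[30,-100,-120],"roll":0,"claw":0}
  ]
}}

```text
time: 3.25
tcp_pos: [0.4501, -0.0829, 0.2714]
orientation: [0.98, 0.199, 0.002, 0.001]
wrist_force: [1.0, 0.7, -1.6]
gripper_width: 0.0201
grip_force: 49.7
```

{"name": "send_rows", "arguments": {
  "increments": [
    {"delta_pos":[15,-50,0],"roll":0,"claw":0},
    {"delta_pos":[30,-100,0],"roll":0,"claw":0},
    {"delta_pos":[30,-100,0],"roll":0,"claw":0},
    {"delta_pos":[30,-100,0],"roll":0,"claw":0},
    {"delta_pos":[30,-100,0],"roll":0,"claw":0}
  ]
}}

```text
time: 3.75
tcp_pos: [0.4384, 0.0197, 0.2693]
orientation: [0.98, 0.2, 0.0, 0.0]
wrist_force: [0.2, 0.7, -1.8]
gripper_width: 0.0205
grip_force: 49.8
```

```bash
python3 - <<'E'
from h import *
s=ctrl.observe();c=camera_info("wrist");I=np.ascontiguousarray(grab_frame("wrist")[:,:,::-1]);print(s["time"],s["tcp_pos"],s["orientation"],abs(s["qvel"]).max(),s["wrist_force"],s["gripper_width"])
cv2.imwrite("pics/w4.png",I);np.save("w4.npy",c["world_from_camera"])
E
```

```text
3.75 [0.43836173 0.01971052 0.2693482 ] [9.79816585e-01 1.99897986e-01 3.30331449e-04 3.80689161e-04] 0.024970924138192598 [ 0.23955447  0.65822    -1.80966264] 0.020455901908068647
```

View pics/w4.png

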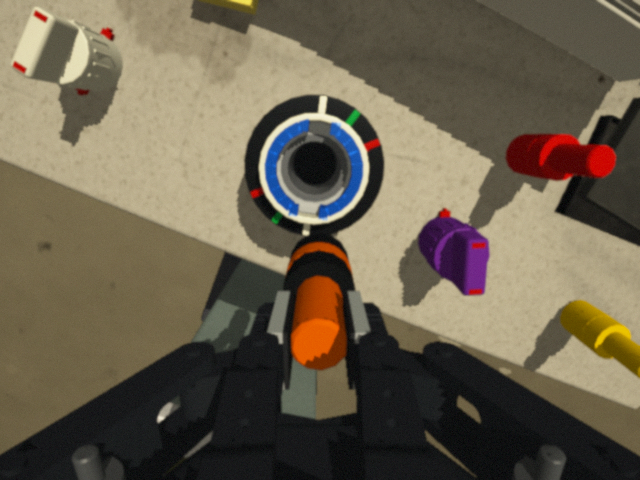

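The wrist view shows the station centred at about (315,165), with white marks at (323,103) and (306,231), green at (353,117) and (277,219), red at (373,146) and (256,193). The cartridge is held upright with its neck's top at (319,344). The cap is at the upper left, around (90,60).

```bash
cat > st.py <<'E'
from h import *
from scipy.optimize import least_squares
c=camera_info("wrist");c["world_from_camera"]=np.load("w4.npy");I=cv2.imread("pics/w4.png");h=cv2.cvtColor(I,cv2.COLOR_BGR2HSV)
def cen(lo,hi,guess,r=9):
    m=cv2.inRange(h,lo,hi);k=np.zeros_like(m);cv2.circle(k,guess,r,255,-1);M=cv2.moments(m&k,True);return (M["m10"]/M["m00"],M["m01"]/M["m00"]),M["m00"]
W=((0,0,150),(180,70,255));G=((45,80,60),(85,255,255));Rd=((0,130,80),(8,255,255))
marks=[(W,(323,103),0),(G,(353,117),-30),(Rd,(373,146),-60),(W,(306,231),180),(G,(277,219),150),(Rd,(256,193),120)]
uv=[];an=[]
for (lo,hi),g,a in marks:
    p,n=cen(lo,hi,g);print(g,np.round(p,1),n,at_z(c,p,.067));uv.append(p);an.append(np.radians(a))
P=np.array([at_z(c,p,.067)[:2] for p in uv]);an=np.array(an)
f=lambda q:(P-np.c_[q[0]+q[3]*np.cos(an+q[2]),q[1]+q[3]*np.sin(an+q[2])]).ravel()
r=least_squares(f,[.48,.04,.26,.044]);print(r.x,np.degrees(r.x[2]),np.round(r.fun.reshape(-1,2)*1e3,1))
m=cv2.inRange(h,(100,120,60),(125,255,255));ys,xs=np.nonzero(m[100:230,250:380]);b=np.array([at_z(c,(x+250,y+100),.083)[:2] for x,y in zip(xs,ys)])
print("blue min circle",cv2.minEnclosingCircle(b.astype(np.float32)))
print("neck",at_z(c,(319,344),.2213))
print("cap lugs",at_z(c,(107,35),.004),at_z(c,(83,91),.004), "bar ends", at_z(c,(40,15),.082),at_z(c,(20,68),.082))
E
python3 st.py
```

```text
(323, 103) [322.3 103.1] 130.0 [0.52613172 0.0542731  0.067     ]
(353, 117) [352.6 117.2] 153.0 [0.52586814 0.03093077 0.067     ]
(373, 146) [372.1 144. ] 135.0 [0.51457255 0.01049136 0.067     ]
(306, 231) [305.7 230.3] 38.0 [0.43702166 0.02968856 0.067     ]
(277, 219) [276.2 218.1] 82.0 [0.43708648 0.05381854 0.067     ]
(256, 193) [255.7 192.7] 92.0 [0.4490092  0.07482072 0.067     ]
[0.48161496 0.04233717 0.27059204 0.04599594] 15.503781764843064 [[ 0.2 -0.4]
 [-0.3  0.1]
 [ 0.1  0.4]
 [-0.3 -0.4]
 [ 0.  -0. ]
 [ 0.2  0.2]]
blue min circle ((0.48220595717430115, 0.043105121701955795), 0.03417069464921951)
neck [0.43744269 0.01918186 0.2213    ]
cap lugs [0.51360078 0.24724731 0.004     ] [0.46162698 0.25489209 0.004     ] bar ends [0.50749398 0.24915367 0.082     ] [0.46989045 0.25434937 0.082     ]
```

{"name": "send_rows", "arguments": {
  "increments": [
    {"delta_pos":[25,-2,0],"roll":0,"claw":0},
    {"delta_pos":[49,-4,0],"roll":0,"claw":0},
    {"delta_pos":[49,-4,15],"roll":0,"claw":0},
    {"delta_pos":[49,-4,28],"roll":0,"claw":0},
    {"delta_pos":[49,-4,28],"roll":0,"claw":0}
  ]
}}

```text
time: 4.3
tcp_pos: [0.4801, 0.0418, 0.2387]
orientation: [0.98, 0.199, -0.002, -0.0]
wrist_force: [-0.7, -0.3, -0.9]
gripper_width: 0.02
grip_force: 49.8
```

```bash
python3 - <<'E'
from h import *
s=ctrl.observe();c=camera_info("wrist");I=np.ascontiguousarray(grab_frame("wrist")[:,:,::-1]);print(s["time"],s["tcp_pos"],s["orientation"],s["wrist_force"])
cv2.imwrite("pics/w5.png",I);cv2.imwrite("pics/w5c.png",cv2.resize(I[200:480,140:500],(720,560)))
E
```

```text
4.3 [0.48009464 0.04183108 0.2387189 ] [ 9.80009008e-01  1.98940859e-01 -2.20426487e-03 -1.42072730e-04] [-0.71764805 -0.27719766 -0.94311333]
```

View pics/w5c.png

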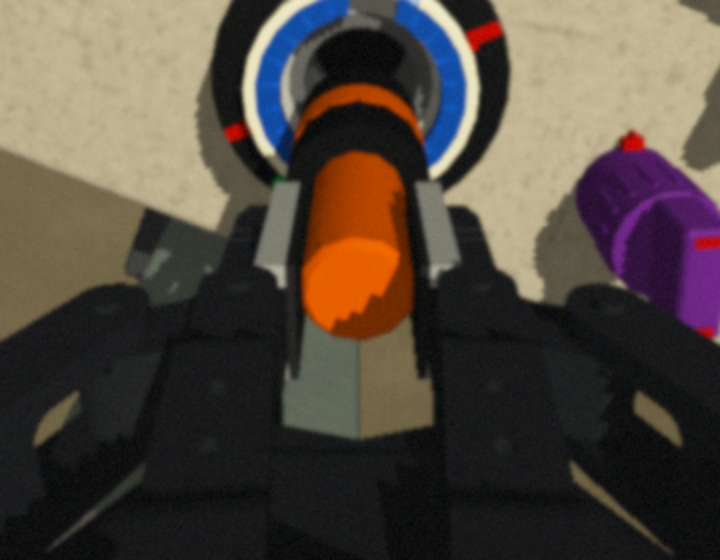

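The held cartridge is centred laterally over the collar, its axis at about (358,250) against the station's centre line near 360. I lower it gently.

{"name": "send_rows", "arguments": {
  "increments": [
    {"delta_pos":[1,0,8],"roll":0,"claw":0},
    {"delta_pos":[1,0,14],"roll":0,"claw":0},
    {"delta_pos":[1,0,19],"roll":0,"claw":0},
    {"delta_pos":[1,0,23],"roll":0,"claw":0},
    {"delta_pos":[1,0,27],"roll":0,"claw":0}
  ]
}}

```text
time: 4.85
tcp_pos: [0.483, 0.0437, 0.214]
orientation: [0.98, 0.2, 0.001, 0.0]
wrist_force: [0.6, 0.8, -1.8]
gripper_width: 0.0203
grip_force: 49.9
```

{"name": "send_rows", "arguments": {
  "increments": [
    {"delta_pos":[0,0,6],"roll":0,"claw":0},
    {"delta_pos":[0,0,12],"roll":0,"claw":0},
    {"delta_pos":[0,0,18],"roll":0,"claw":0},
    {"delta_pos":[0,0,22],"roll":0,"claw":0},
    {"delta_pos":[0,0,26],"roll":0,"claw":0}
  ]
}}

```text
time: 5.35
tcp_pos: [0.4829, 0.0436, 0.1877]
orientation: [0.98, 0.2, 0.0, 0.0]
wrist_force: [2.0, -1.0, 1.0]
gripper_width: 0.02
grip_force: 50.1
```

{"name": "send_rows", "arguments": {
  "increments": [
    {"delta_pos":[0,0,6],"roll":0,"claw":0},
    {"delta_pos":[0,0,12],"roll":0,"claw":0},
    {"delta_pos":[0,0,18],"roll":0,"claw":0},
    {"delta_pos":[0,0,23],"roll":0,"claw":0},
    {"delta_pos":[0,0,26],"roll":0,"claw":0}
  ]
}}

```text
time: 5.85
tcp_pos: [0.4831, 0.0436, 0.1617]
orientation: [0.98, 0.2, 0.001, 0.0]
wrist_force: [3.9, -1.7, 1.4]
gripper_width: 0.0198
grip_force: 50.2
```

{"name": "send_rows", "arguments": {
  "increments": [
    {"delta_pos":[0,0,2],"roll":0,"claw":0},
    {"delta_pos":[0,0,3],"roll":0,"claw":0},
    {"delta_pos":[0,0,4],"roll":0,"claw":0}
  ]
}}

```text
time: 6.15
tcp_pos: [0.4834, 0.0437, 0.159]
orientation: [0.98, 0.2, 0.001, 0.0]
wrist_force: [1.3, -0.9, 18.0]
gripper_width: 0.0203
grip_force: 51.9
```

Contact at 18 N at the expected home height (0.159). Release and lift.

{"name": "send_rows", "arguments": {
  "increments": [
    {"delta_pos":[0,0,1],"roll":0,"claw":0.5},
    {"delta_pos":[0,0,1],"roll":0,"claw":0.5},
    {"delta_pos":[0,0,1],"roll":0,"claw":0.5},
    {"delta_pos":[0,0,-20],"roll":0,"claw":0.5},
    {"delta_pos":[0,0,-60],"roll":0,"claw":0.5}
  ]
}}

```text
time: 6.65
tcp_pos: [0.4795, 0.0435, 0.2155]
orientation: [0.98, 0.2, -0.004, -0.001]
wrist_force: [0.3, 0.3, 0.4]
gripper_width: 0.0425
grip_force: 0.0
```

{"name": "send_rows", "arguments": {
  "increments": [
    {"delta_pos":[-15,0,-40],"roll":-8,"claw":0.6},
    {"delta_pos":[-45,0,-65],"roll":-16,"claw":0.6},
    {"delta_pos":[-50,0,-65],"roll":-24,"claw":0.6},
    {"delta_pos":[-50,0,-65],"roll":-30,"claw":0.6},
    {"delta_pos":[-50,0,-65],"roll":-30,"claw":0.6}
  ]
}}

```text
time: 7.15
tcp_pos: [0.4358, 0.024, 0.2828]
orientation: [0.895, 0.447, -0.0, -0.0]
wrist_force: [-0.1, 0.6, -0.2]
gripper_width: 0.0512
grip_force: 0.0
```

```bash
python3 - <<'E'
from h import *
s=ctrl.observe();c=camera_info("wrist");I=np.ascontiguousarray(grab_frame("wrist")[:,:,::-1]);print(s["time"],s["tcp_pos"],s["orientation"],s["qpos"],s["wrist_force"],abs(s["qvel"]).max())
cv2.imwrite("pics/w6.png",I);np.save("w6.npy",c["world_from_camera"])
print(proj(c,[.4826,.0433,.111]),proj(c,[.488,.2515,.05]))
E
```

```text
7.15 [0.43579876 0.02402312 0.28282326] [ 8.94608755e-01  4.46850111e-01 -2.61496076e-04 -2.90360915e-04] [ 5.48760924e-02  1.74283722e-02 -4.50161878e-01  1.10391667e+00
  3.25284626e-04  2.26998603e+00] [-0.07242732  0.56534374 -0.20804925] 0.09228558538894645
[358.68425061 181.04781454] [188.90449085 -59.83040248]
```

View pics/w6.png

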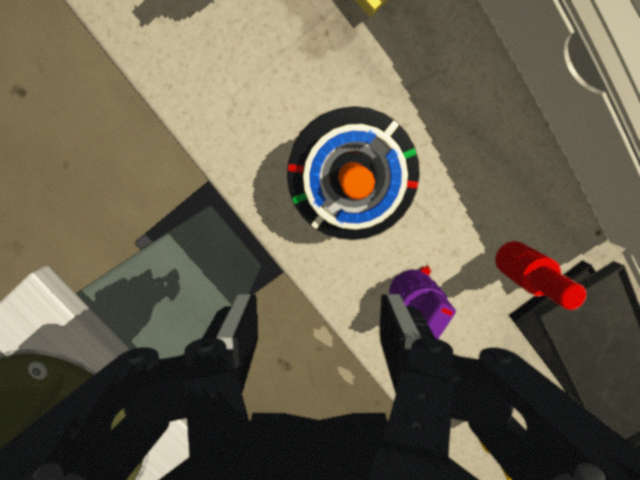

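The neck's top appears at (357,181), where a fully home cartridge should be (predicted (358.7,181)). Next is the cap, with the hand turned round to stay inside joint 6's range.

{"name": "send_rows", "arguments": {
  "increments": [
    {"delta_pos":[43,-19,0],"roll":-8,"claw":0.6},
    {"delta_pos":[85,-38,0],"roll":-16,"claw":0.6},
    {"delta_pos":[128,-57,0],"roll":-24,"claw":0.6},
    {"delta_pos":[170,-76,0],"roll":-32,"claw":0.6},
    {"delta_pos":[213,-95,0],"roll":-40,"claw":0.6}
  ]
}}

```text
time: 7.7
tcp_pos: [0.4883, 0.2533, 0.2822]
orientation: [0.687, 0.727, -0.001, -0.0]
wrist_force: [0.0, -0.1, 0.6]
gripper_width: 0.051
grip_force: 0.0
```

{"name": "send_rows", "arguments": {
  "increments": [
    {"delta_pos":[0,0,0],"roll":-8,"claw":0.6},
    {"delta_pos":[0,0,0],"roll":-16,"claw":0.6},
    {"delta_pos":[0,0,0],"roll":-24,"claw":0.6},
    {"delta_pos":[0,0,0],"roll":-32,"claw":0.6},
    {"delta_pos":[0,0,0],"roll":-40,"claw":0.6}
  ]
}}

```text
time: 8.2
tcp_pos: [0.4881, 0.2515, 0.282]
orientation: [0.397, 0.918, -0.001, -0.001]
wrist_force: [-0.1, -0.6, 0.2]
gripper_width: 0.0512
grip_force: 0.0
```

{"name": "send_rows", "arguments": {
  "increments": [
    {"delta_pos":[0,0,0],"roll":-8,"claw":0.6},
    {"delta_pos":[0,0,0],"roll":-16,"claw":0.6},
    {"delta_pos":[0,0,0],"roll":-24,"claw":0.6},
    {"delta_pos":[0,0,0],"roll":-32,"claw":0.6},
    {"delta_pos":[0,0,0],"roll":-39,"claw":0.6}
  ]
}}

```text
time: 8.7
tcp_pos: [0.4881, 0.2514, 0.282]
orientation: [0.068, 0.998, -0.0, -0.001]
wrist_force: [-0.2, -0.0, -0.3]
gripper_width: 0.0514
grip_force: 0.0
```

{"name": "send_rows", "arguments": {
  "increments": [
    {"delta_pos":[0,0,0],"roll":0,"claw":0.6},
    {"delta_pos":[0,0,0],"roll":0,"claw":0.6}
  ]
}}

```text
time: 8.9
tcp_pos: [0.4883, 0.2514, 0.2823]
orientation: [0.071, 0.997, -0.0, -0.001]
wrist_force: [0.9, -0.5, 0.6]
gripper_width: 0.0516
grip_force: 0.0
```

```bash
python3 - <<'E'
from h import *
s=ctrl.observe();c=camera_info("wrist");I=np.ascontiguousarray(grab_frame("wrist")[:,:,::-1]);print(s["time"],s["tcp_pos"],s["orientation"],s["qpos"],s["wrist_force"],abs(s["qvel"]).max())
cv2.imwrite("pics/w7.png",I);np.save("w7.npy",c["world_from_camera"])
u,v=proj(c,[.488,.2515,.05]).astype(int);print(u,v)
a,b=max(v-75,0),max(u-100,0);print("crop origin",b,a);cv2.imwrite("pics/w7c.png",cv2.resize(I[a:a+150,b:b+200],(800,600),interpolation=cv2.INTER_CUBIC))
E
```

```text
8.9 [0.4883256  0.25143353 0.28234752] [ 7.10990073e-02  9.97469093e-01 -2.50395186e-04 -5.26093313e-04] [ 4.75431827e-01  2.28810551e-01 -2.08431071e-01  1.13471389e+00
  1.19077326e-04  6.17749874e-01] [ 0.89531637 -0.54682761  0.60397703] 0.010207108496256178
318 224
crop origin 218 149
```

View pics/w7c.png

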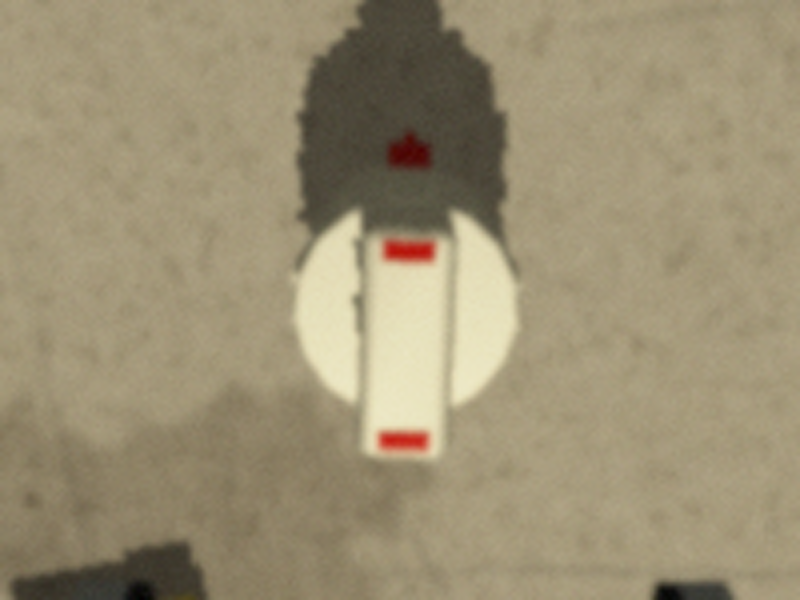

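Crop: the bar is nearly aligned with the tool, its stripes at (410,251) and (404,441). The lug is at (409,150).

```bash
python3 - <<'E'
from h import *
from scipy.spatial.transform import Rotation as R
s=ctrl.observe();c=camera_info("wrist");Rt=R.from_quat(s["orientation"]).as_matrix()
f=lambda u,v,z:Rt.T@(at_z(c,(218+u/4-.4,149+v/4-.4),z)-s["tcp_pos"])*1e3
a,b=f(410,251,.082),f(404,441,.082);print(a,b,(a+b)/2,np.degrees(np.arctan2(a[1]-b[1],a[0]-b[0])))
print("lug",f(409,153,.004),"disc",f(407,307,.052))
E
```

```text
[ 17.83084892   1.57148095 200.49367891] [-19.42123079   0.50389422 200.46522133] [ -0.79519094   1.03768759 200.47945012] 1.641558707685601
lug [ 25.78839225   1.73730889 278.4998171 ] disc [-2.61880041e-02  1.14915414e+00  2.30480010e+02]
```

{"name": "send_rows", "arguments": {
  "increments": [
    {"delta_pos":[0,1,45],"roll":1.6,"claw":0.6},
    {"delta_pos":[0,1,90],"roll":1.6,"claw":0.6},
    {"delta_pos":[0,1,125],"roll":1.6,"claw":0.6},
    {"delta_pos":[0,1,153],"roll":1.6,"claw":0.6},
    {"delta_pos":[0,1,153],"roll":1.6,"claw":0.6}
  ]
}}

```text
time: 9.45
tcp_pos: [0.4858, 0.251, 0.126]
orientation: [0.084, 0.996, -0.002, -0.003]
wrist_force: [-0.2, -0.3, -0.6]
gripper_width: 0.0512
grip_force: 0.0
```

{"name": "send_rows", "arguments": {
  "increments": [
    {"delta_pos":[0,0,0],"roll":0,"claw":0.4},
    {"delta_pos":[0,0,0],"roll":0,"claw":0.2},
    {"delta_pos":[0,0,0],"roll":0,"claw":0},
    {"delta_pos":[0,0,0],"roll":0,"claw":0},
    {"delta_pos":[0,0,0],"roll":0,"claw":0}
  ],
  "newtons": 80
}}

```text
time: 9.95
tcp_pos: [0.4899, 0.253, 0.1318]
orientation: [0.083, 0.997, 0.001, 0.002]
wrist_force: [-0.0, -1.0, 7.6]
gripper_width: 0.0166
grip_force: 80.2
```

{"name": "send_rows", "arguments": {
  "increments": [
    {"delta_pos":[0,0,-40],"roll":0,"claw":0},
    {"delta_pos":[0,0,-85],"roll":0,"claw":0},
    {"delta_pos":[0,0,-135],"roll":-5,"claw":0},
    {"delta_pos":[-7,-50,-140],"roll":-12,"claw":0},
    {"delta_pos":[-13,-95,-140],"roll":-20,"claw":0}
  ]
}}

```text
time: 10.45
tcp_pos: [0.4871, 0.1571, 0.2731]
orientation: [-0.095, 0.996, 0.0, 0.003]
wrist_force: [-0.1, -0.8, -2.1]
gripper_width: 0.0166
grip_force: 79.1
```

```bash
cat > go.py <<'E'
from h import *
from scipy.spatial.transform import Rotation as R
s=ctrl.observe();Rt=R.from_quat(s["orientation"]).as_matrix();y=np.degrees(np.arctan2(Rt[1,0],Rt[0,0]))%360
print(s["time"],s["tcp_pos"],"yaw",y,"roll to slots",y-195.5,"tool mm",Rt.T@(np.array([.483,.0434,s["tcp_pos"][2]])-s["tcp_pos"])*1e3,"F",s["wrist_force"],"T",s["ft_torque"],s["gripper_width"],"q6",s["qpos"][5],"v",abs(s["qvel"]).max())
E
python3 go.py
```

```text
10.45 [0.4871302  0.1570909  0.27309838] yaw 190.86557037491997 roll to slots -4.634429625080031 tool mm [  25.48702764 -110.87403577   -0.19936196] F [-0.09749431 -0.83340068 -2.08760565] T [-0.0793555  -0.01534587 -0.00461685] 0.016585169879934362 q6 0.12248030300821147 v 2.192065728513743
```

{"name": "send_rows", "arguments": {
  "increments": [
    {"delta_pos":[11,-48,0],"roll":-4.6,"claw":0},
    {"delta_pos":[20,-85,0],"roll":-4.6,"claw":0},
    {"delta_pos":[26,-111,0],"roll":-4.6,"claw":0},
    {"delta_pos":[26,-111,0],"roll":-4.6,"claw":0},
    {"delta_pos":[26,-111,0],"roll":-4.6,"claw":0}
  ]
}}

```text
time: 10.95
tcp_pos: [0.4803, 0.0428, 0.2704]
orientation: [-0.13, 0.992, 0.0, 0.0]
wrist_force: [0.6, 0.1, -0.1]
gripper_width: 0.0162
grip_force: 78.9
```

{"name": "send_rows", "arguments": {
  "increments": [
    {"delta_pos":[0,0,0],"roll":0,"claw":0},
    {"delta_pos":[0,0,0],"roll":0,"claw":0}
  ]
}}

```text
time: 11.15
tcp_pos: [0.4804, 0.044, 0.27]
orientation: [-0.131, 0.991, 0.0, 0.0]
wrist_force: [-0.4, -0.5, -0.5]
gripper_width: 0.0164
grip_force: 78.9
```

```bash
python3 go.py
```

```text
11.15 [0.48036591 0.04403796 0.26998744] yaw 195.0904417093669 roll to slots -0.40955829063310034 tool mm [-2.37717003e+00 -1.30173348e+00  2.03566516e-04] F [-0.40433242 -0.4756288  -0.54366017] T [0.01685685 0.01356058 0.04778096] 0.016355979900806623 q6 -0.17208327570586554 v 0.0026556458932461557
```

{"name": "send_rows", "arguments": {
  "increments": [
    {"delta_pos":[-2,-1,0],"roll":-0.4,"claw":0},
    {"delta_pos":[-2,-1,15],"roll":-0.4,"claw":0},
    {"delta_pos":[-2,-1,30],"roll":-0.4,"claw":0},
    {"delta_pos":[-2,-1,40],"roll":-0.4,"claw":0},
    {"delta_pos":[-2,-1,48],"roll":-0.4,"claw":0}
  ]
}}

```text
time: 11.65
tcp_pos: [0.4823, 0.043, 0.2211]
orientation: [-0.134, 0.991, 0.0, -0.0]
wrist_force: [-0.4, -0.4, -0.4]
gripper_width: 0.0164
grip_force: 79.0
```

{"name": "send_rows", "arguments": {
  "increments": [
    {"delta_pos":[0,0,0],"roll":0,"claw":0},
    {"delta_pos":[0,0,0],"roll":0,"claw":0}
  ]
}}

```text
time: 11.85
tcp_pos: [0.4826, 0.0427, 0.2221]
orientation: [-0.134, 0.991, 0.0, 0.0]
wrist_force: [0.3, 0.2, -0.4]
gripper_width: 0.0166
grip_force: 79.0
```

```bash
python3 go.py; python3 - <<'E'
from h import *
c=camera_info("wrist");I=grab_frame("wrist")[:,:,::-1];cv2.imwrite("pics/w8.png",I);np.save("w8.npy",c["world_from_camera"])
J=grab_frame("scene")[:,:,::-1]
cv2.imwrite("pics/w8c.png",np.vstack([cv2.resize(I[100:400,180:460],(560,600))])[:600])
E
```

```text
11.85 [0.48263933 0.04273581 0.22211778] yaw 195.4136702803176 roll to slots -0.08632971968239644 tool mm [-5.24234906e-01  5.44439832e-01  6.15553250e-05] F [ 0.27089265  0.17572998 -0.41043021] T [ 0.03505257  0.00944322 -0.0002671 ] 0.016575705572615958 q6 -0.1807117666690955 v 0.009452652164616904
```

View pics/w8c.png

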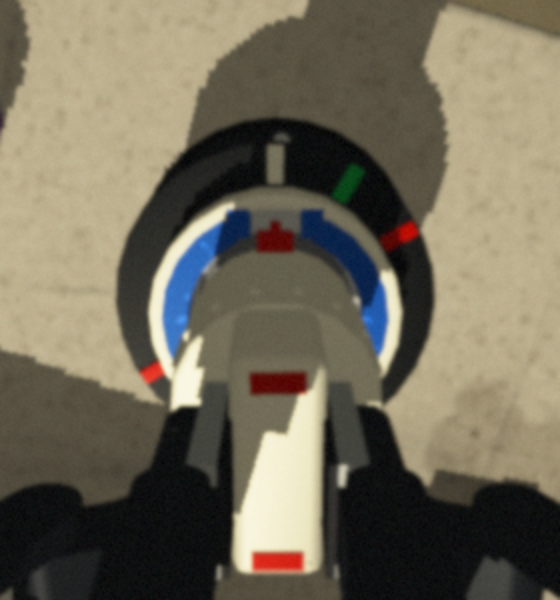

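The red lug at (275,240) is centred in the slot (edges about 250 and 302). I lower it slowly.

{"name": "send_rows", "arguments": {
  "increments": [
    {"delta_pos":[0,0,4],"roll":0,"claw":0},
    {"delta_pos":[0,0,8],"roll":0,"claw":0},
    {"delta_pos":[0,0,12],"roll":0,"claw":0},
    {"delta_pos":[0,0,16],"roll":0,"claw":0},
    {"delta_pos":[0,0,19],"roll":0,"claw":0}
  ]
}}

```text
time: 12.45
tcp_pos: [0.4823, 0.0426, 0.2024]
orientation: [-0.134, 0.991, -0.0, -0.0]
wrist_force: [-0.0, -0.2, -0.7]
gripper_width: 0.0164
grip_force: 79.0
```

{"name": "send_rows", "arguments": {
  "increments": [
    {"delta_pos":[0,0,1],"roll":0,"claw":0},
    {"delta_pos":[0,0,2],"roll":0,"claw":0},
    {"delta_pos":[0,0,3],"roll":0,"claw":0},
    {"delta_pos":[0,0,4],"roll":0,"claw":0}
  ]
}}

```text
time: 12.85
tcp_pos: [0.4827, 0.0426, 0.1998]
orientation: [-0.134, 0.991, -0.0, 0.0]
wrist_force: [-4.3, -1.5, 14.2]
gripper_width: 0.0167
grip_force: 81.3
```

Seated: contact at TCP z 0.1998, as expected. Now the twist, in small steps.

{"name": "send_rows", "arguments": {
  "increments": [
    {"delta_pos":[0,0,0],"roll":3,"claw":0},
    {"delta_pos":[0,0,0],"roll":6,"claw":0},
    {"delta_pos":[0,0,0],"roll":9,"claw":0},
    {"delta_pos":[0,0,0],"roll":12,"claw":0},
    {"delta_pos":[0,0,0],"roll":15,"claw":0}
  ]
}}

```text
time: 13.35
tcp_pos: [0.4828, 0.0428, 0.1999]
orientation: [-0.003, 1.0, 0.0, 0.001]
wrist_force: [-1.7, -0.2, 5.6]
gripper_width: 0.0165
grip_force: 80.0
```

```bash
python3 go.py
```

```text
13.35 [0.4827785  0.04275064 0.19987666] yaw 180.30087763335874 roll to slots -15.199122366641262 tool mm [-2.24907981e-01  6.48192114e-01  4.47802769e-04] F [-1.6607957  -0.20215909  5.63507667] T [0.04433345 0.54679928 0.16373497] 0.01646799291395887 q6 0.0829659352655737 v 0.5196729525794473
```

{"name": "send_rows", "arguments": {
  "increments": [
    {"delta_pos":[0,0,0],"roll":3,"claw":0},
    {"delta_pos":[0,0,0],"roll":6,"claw":0},
    {"delta_pos":[0,0,0],"roll":9,"claw":0},
    {"delta_pos":[0,0,0],"roll":12,"claw":0},
    {"delta_pos":[0,0,0],"roll":15.2,"claw":0}
  ]
}}

```text
time: 13.85
tcp_pos: [0.4829, 0.0426, 0.1999]
orientation: [0.13, 0.992, 0.0, 0.001]
wrist_force: [-2.1, -0.9, 6.3]
gripper_width: 0.0162
grip_force: 80.0
```

{"name": "send_rows", "arguments": {
  "increments": [
    {"delta_pos":[0,0,0],"roll":0,"claw":0},
    {"delta_pos":[0,0,0],"roll":0,"claw":0},
    {"delta_pos":[0,0,0],"roll":0,"claw":0}
  ]
}}

```text
time: 14.15
tcp_pos: [0.4829, 0.0425, 0.1999]
orientation: [0.129, 0.992, -0.0, 0.001]
wrist_force: [-1.8, -0.5, 6.0]
gripper_width: 0.0166
grip_force: 80.0
```

```bash
python3 go.py; python3 - <<'E'
from h import *
c=camera_info("wrist");I=np.ascontiguousarray(grab_frame("wrist")[:,:,::-1]);cv2.imwrite("pics/w9.png",I)
h=cv2.cvtColor(I,cv2.COLOR_BGR2HSV);s=ctrl.observe()
# red stripes of the bar and green marks, by colour
for nm,m in (("red",cv2.inRange(h,(0,130,50),(8,255,255))|cv2.inRange(h,(174,130,50),(180,255,255))),("green",cv2.inRange(h,(45,80,40),(85,255,255)))):
    n,l,st,ce=cv2.connectedComponentsWithStats(m)
    for a,q in zip(st[1:],ce[1:]):
        if a[4]>50 and 180<q[0]<460: print(nm,q.round(1),a[4],at_z(c,q,.067 if nm=="green" else .15).round(4))
E
```

```text
14.15 [0.4829015  0.04254661 0.19987175] yaw 165.2045503579284 roll to slots -30.29544964207159 tool mm [ 1.22696766e-01  8.50250761e-01 -3.41903431e-05] F [-1.78630809 -0.53402754  6.01083114] T [-0.08300628  0.39811827  0.08281019] 0.01659566145679098 q6 0.34627808267548094 v 0.0012989820140873996
red [357.5 196.4] 231 [0.4352 0.0684 0.15  ]
red [318.5 291.4] 281 [0.4644 0.0477 0.15  ]
red [318.  380.5] 245 [0.5002 0.038  0.15  ]
green [316.7 186.4] 215 [0.4392 0.0534 0.067 ]
```

The bar's stripes (318,291 and 318,380) line up with the green mark (317,186) and with the axis. The cap stands at about 30°, is still held, and is steady.

```bash
python3 -c "
from station import order
print(order.finish_job())"
```

```text
the job is handed in; nothing more can be done
None
```

The job is handed in at about 14 s: the cartridge is fully home, and the white cap is seated, turned about 30° clockwise to the green mark and still held there; the bystanders and look-alikes were not touched.

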